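Level the clock movement's test board with a wedge

TASK

The hinged wooden board that carries the brass clock movement droops at its front edge. Take the tall wooden wedge (not the slim one of the same length, which you leave where it lies) and push it thin end first under the middle of the board's front edge, square to it, until the board sits level; leave the wedge there, flat on the bench and holding the board up.

Things in the scene. Friction and masses are not known exactly. Their poses are not given: they have to be found in the camera images.
- wedge_centre (a point): Tall wedge, loose, pale wood, flat on the bench: 150 mm long, 34 wide, 45 high at the thick end tapering straight to 3 at the thin end; 90 g. Point: mid-length, mid-width, 22.5 above its underside; +x to the thin end, z up. Grip across its vertical sides 40 to 50 towards the thick end (-x); it is 35 to 39 high there. It is 26 high 82 from the thin end. Rough: it stays where left.
- slim_centre (a point): Slim wedge, a bystander to leave alone: same wood, 150 long, 34 wide, but only 16 mm high at the thick end (3 at the thin end), too low to level the board. Point: mid-length, mid-width, 8 above its underside; +x to the thin end. The two wedges lie either side of the stand's front; which side varies.
- stand_mouth (a point): Point fixed on the stand, at bench height below the middle of the level board's front edge. +x: into the stand, the way to push, square to the edge; z up. Board 130 mm wide, 18 thick, 172 deep. Underside of the edge 26 above the bench when level, 10 at the start. Below it, clear 100 wide, 140 deep. Brass movement on it, 165 high, starts 65 in; before that nothing is over 50 high.
- board (a joint): Tilt of the dark wood board, rad: 0 level, -0.1 drooping on its pegs (start), positive = front edge too high. It hinges along its back, 160 mm behind the front edge and 35 above the bench; 3 to 4 N of lift at the front edge raises it and it drops back if unsupported.
Mind the look-alikes: they are no part of the job. Leave any orange, red or turquoise look-alike of the part that bears wedge_centre alone.

How it is judged:
By the outcome, as a careful person would: the job done as asked, in the order asked, and still so for the second after the job is handed in, with the robot touching nothing.
It also fails if it takes over 40 s, if anything falls off the work surface, if the arm or the gripper's body presses on something with over 40 N, if the wrist force passes 120 N, or if a joint passes its speed limit or range.

ROBOT

A 6-joint arm with a two-finger parallel gripper is mounted at the origin on the work surface. World frame = base frame: x ahead of the robot, y to its left, z up, the work surface at z = 0. Lengths are in m, angles in degrees, forces in N, time in s.
With the tool pointing down it reaches from about 0.325 to 0.85 m from the base axis. Payload 15.5 kg.
Tool frame: the origin (TCP) lies midway between the tips of the shut fingers; the grasp point (between the pads) lies 19 mm behind it; z points along the fingers, y is the line along which they close (so a half turn about z gives the same grasp; the last joint's range is limited). The gripper opens to 91 mm and grips with 3 to 60 N. Pads are 32 mm wide; open, the fingers measure 118 mm over their backs; the gripper's body (76 mm by 178 mm) begins 60 mm behind the grasp point.
Start: joints at [70.159, 28.281, 77.091, -0, 74.628, -5.472], TCP at [0.155, 0.605, 0.214] pointing down, gripper open.
Joint ranges: [-166.48, 166.48], [-47.26, 123.95], [12.59, 153.08], [-70.14, 250.14], [6.76, 159.57], [-176.63, 176.63]. Speed limits (degrees/s): [108.29, 108.29, 147.25, 172.46, 172.46, 172.46].

INTERFACE

Orientations are given as a 3x3 rotation matrix whose columns are the frame's x, y, z axes.
In Python, from bench import ctrl gives the robot as it stands. The module is installed in compiled form; this text tells all that it offers. Calls block until the motion is done:
- ctrl.goto(position, orientation): joint-space move of the TCP to a pose.
- ctrl.move_l(position, vel=0.15, ori=None, contact_N=None): straight line of the TCP; ori=None keeps the orientation; vel is the mean speed in m/s. With contact_N (N) it stops when the force on the tool has changed by that much, and returns True; else False.
- ctrl.movej(angles): joint-space move.
- ctrl.command_gripper(opening): opening from 0.0 (shut) to 1.0 (fully open); the grip force is fixed at half the most; returns when the fingers have stopped.
- ctrl.sleep(seconds).
- ctrl.ik(position, orientation): joint angles nearest the present ones, or None.
- ctrl.read_camera(name): name is "side" or "top" or "wrist"; returns the picture (480x640x3 uint8, blue, green, red); there is no depth.
- ctrl.camera_params(name): a dict with "fx", "fy", "cx", "cy" (pixels), "D" ([k1, k2, p1, p2, k3] as OpenCV has them; the pictures are not rectified), "pose" (4x4, takes a point from camera to world coordinates); the wrist camera has in their place "T_tool_cam" (4x4, takes a point from camera to tool coordinates, whose origin is the TCP and whose axes are the flange's). Camera axes: x right, y up, looking along -z (the intrinsics and any distortion apply to the point x, -y, -z); pixel columns grow to the right and rows downward; lengths in m; the calibration is good to about 2 mm. A picture is of the moment at which its call begins: read the wrist's pose just before it. camera_params takes no time and is no camera call.
A pose or a line that the arm cannot do raises ctrl.MotionError and nothing moves.
- ctrl.sign_off(): hands the job in; it is judged then, once.
Readings, each from a call of its own:
- ctrl.current_t(): time.
- ctrl.current_q(): joint angles.
- ctrl.current_dq(): joint speeds.
- ctrl.current_effort(): joint torques, N m.
- ctrl.current_tool_pos(): TCP position.
- ctrl.current_eef_rot(): TCP orientation.
- ctrl.current_contact_force(): force on the tool from outside, world axes, zero at the start.
- ctrl.current_wrist_torque(): the same for the moment, N m.
- ctrl.current_grip_width(): opening from 0.0 (shut) to 1.0 (fully open).
- ctrl.current_grasp_force(): force on a finger pad.
Only numpy, scipy, OpenCV 4.12 (cv2) and the standard library are available. Lean on these libraries where they do the work, as an engineer would, in place of code of your own. Each camera call takes 0.05 s, during which the arm holds its last target. There are 200 camera calls.

## Working session

There is one attempt and no reset: what is moved stays moved. The work goes in short steps, each a Python script; the robot and the scene stay as the last script left them, time stands still between calls to the robot, and variables do not carry over. Pictures are saved under pics/ and viewed, at most 10 in all, crops included, and the job is handed in when it is done.

```bash
mkdir -p pics; python3 - <<'E'
from bench import ctrl
import cv2,numpy as np
for n in("top","side"):
    cv2.imwrite(f"pics/{n}0.png",ctrl.read_camera(n)); p=ctrl.camera_params(n)
    print(n,p["fx"],p["cx"],p["cy"],p["D"]);print(np.round(p["pose"],3))
print(ctrl.camera_params("wrist")["T_tool_cam"],ctrl.current_t())
E
```

```text
top 574.0957412564138 329.8546410688246 244.07532891850235 [-0.005317  0.        0.        0.        0.      ]
[[ 0.012  0.998 -0.06   0.42 ]
 [-1.     0.013  0.015  0.125]
 [ 0.016  0.06   0.998  1.522]
 [ 0.     0.     0.     1.   ]]
side 467.0799419365511 312.1053382760217 243.45643372595018 [0.01931765 0.         0.         0.         0.        ]
[[ 1.    -0.022 -0.005  0.5  ]
 [ 0.013  0.737 -0.676 -0.742]
 [ 0.018  0.676  0.737  0.972]
 [ 0.     0.     0.     1.   ]]
[[-9.43629573e-04  9.66553825e-01  2.56462110e-01  7.23285212e-02]
 [ 9.99999493e-01  8.22198412e-04  5.80709858e-04  1.95479874e-04]
 [ 3.50424595e-04  2.56462528e-01 -9.66554111e-01 -1.70510955e-01]
 [ 0.00000000e+00  0.00000000e+00  0.00000000e+00  1.00000000e+00]] 0.1
```

View pics/top0.png

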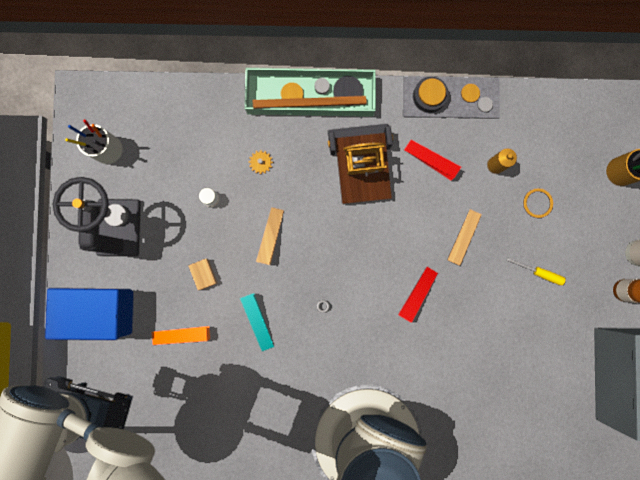

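View pics/side0.png

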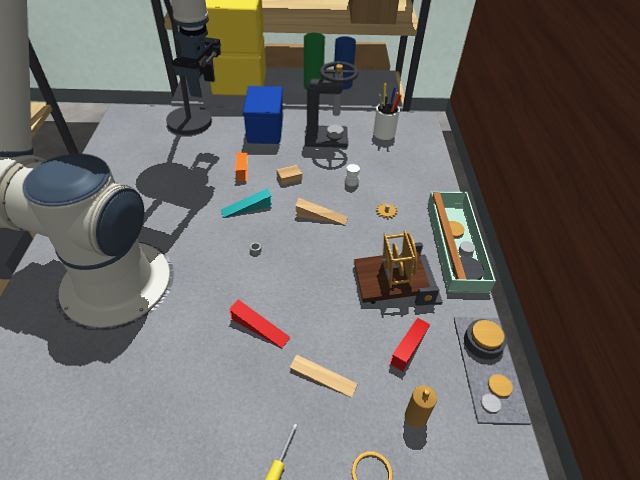

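The pale candidates are top (270,237), seen in side at (320,212), and top (465,237), seen in side at (322,375). The pale block at top (203,274) is not a wedge. The red (433,160 and 418,294), orange (182,335) and turquoise (258,322) ones are look-alikes. I'll check the two pale wedges close up and measure them by mask.

```bash
cat > h.py <<'E'
from bench import ctrl
import cv2,numpy as np
def ray(n,uv,P=None):
    p=ctrl.camera_params(n); P=p["pose"] if P is None else P
    K=np.array([[p["fx"],0,p["cx"]],[0,p["fy"],p["cy"]],[0,0,1]])
    x,y=cv2.undistortPoints(np.array([[uv]],float),K,np.array(p["D"]))[0,0]
    return P[:3,3],P[:3,:3]@[x,-y,-1]
def onz(n,uv,z,P=None):
    o,d=ray(n,uv,P); return o+d*(z-o[2])/d[2]
def wristP():
    T=np.eye(4);T[:3,:3]=ctrl.current_eef_rot();T[:3,3]=ctrl.current_tool_pos();return T@ctrl.camera_params("wrist")["T_tool_cam"]
E
python3 - <<'E'
from h import *
t=cv2.imread("pics/top0.png");s=cv2.imread("pics/side0.png")
c=lambda im,x,y,w,h:cv2.resize(im[y:y+h,x:x+w],(400,300),interpolation=cv2.INTER_CUBIC)
cv2.imwrite("pics/crop.png",np.vstack([np.hstack([c(s,280,182,80,60),c(s,283,345,80,60)]),np.hstack([c(t,310,115,120,90),c(s,345,225,100,75)])]))
for (x,y,w,h) in((245,200,50,75),(440,200,50,75),(325,180,80,40)):
    print(x, cv2.cvtColor(t[y:y+h,x:x+w],cv2.COLOR_BGR2HSV)[h//2,w//2])
hsv=cv2.cvtColor(t,cv2.COLOR_BGR2HSV)
m=cv2.inRange(hsv,(8,60,120),(22,200,255))
for x,y,w,h in((245,200,50,75),(440,200,50,75)):
    z=np.zeros_like(m);z[y:y+h,x:x+w]=m[y:y+h,x:x+w]
    cs=max(cv2.findContours(z,0,2)[0],key=cv2.contourArea)
    b=cv2.boxPoints(cv2.minAreaRect(cs))
    print(cv2.minAreaRect(cs));print(np.round(cv2.approxPolyDP(cs,3,True)[:,0].tolist()).tolist());print(np.round([onz("top",q,0.015) for q in b],4).tolist())
E
```

```text
245 [ 18 124 234]
440 [ 17 136 223]
325 [ 11 165  93]
((269.681396484375, 235.68345642089844), (14.298542976379395, 57.41700744628906), 15.068489074707031)
[[272, 207], [256, 259], [266, 264], [270, 262], [283, 212]]
[[0.4621, 0.2968, 0.015], [0.6088, 0.2604, 0.015], [0.5994, 0.2238, 0.015], [0.4528, 0.2605, 0.015]]
((464.4677429199219, 236.96047973632812), (14.40835952758789, 56.44793701171875), 24.227745056152344)
[[471, 209], [447, 259], [458, 265], [481, 215]]
[[0.4729, -0.2054, 0.015], [0.6102, -0.2672, 0.015], [0.5949, -0.3021, 0.015], [0.4578, -0.2402, 0.015]]
```

View pics/crop.png

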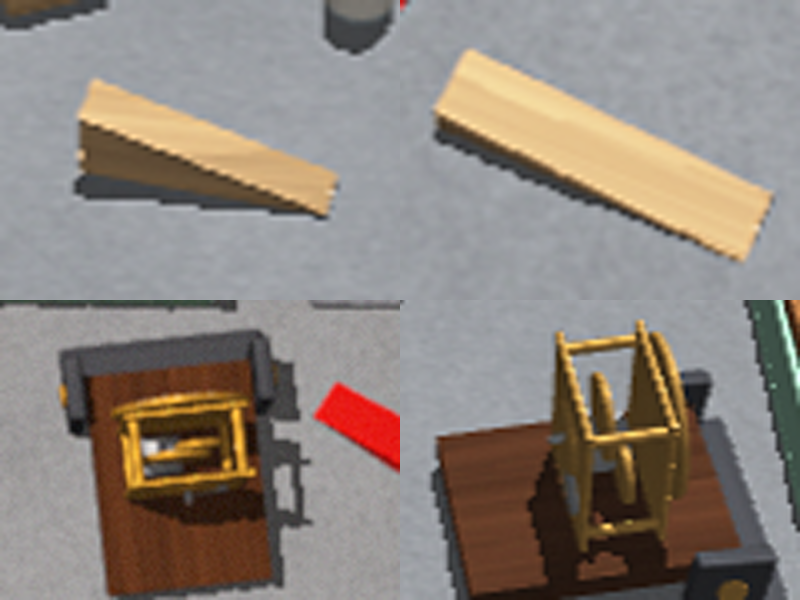

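Side view: the left pale wedge (crop, upper left) has a tall thick end, and the right one is slim. So the tall wedge is at top (270,237), with its thick end towards the robot. The board's front corners are at about top (342,203) and (392,200). Next I'll look at both from the wrist camera.

```bash
cat >> h.py <<'E'
def R(yaw,s=-1):
    x=s*np.array([np.cos(yaw),np.sin(yaw),0]);z=np.array([0,0,-1.]);return np.c_[x,np.cross(z,x),z]
E
python3 - <<'E'
from h import *
a=onz("top",(342.4,203.5),.028);b=onz("top",(391.6,199.6),.028);print(a,b,np.linalg.norm(a-b))
e=b-a; ys=np.arctan2(-e[0],e[1])+np.pi if e[1]<0 else 0
ys=np.arctan2(e[0],-e[1]);m=(a+b)/2;print("stand",m,np.degrees(ys))
yw=np.arctan2(-.0365,.147)
for s in(-1,1):
  for nm,p,y in(("w",(.49,.27,.2),yw),("s",m-[.08,0,0],ys)):
    p=np.array(p);p[2]=.2; print(s,nm,np.round(ctrl.ik(p,R(y,s)),1))
    p[2]=.004; print(np.round(ctrl.ik(p,R(y,s)),1))
E
```

```text
[0.61655869 0.07056036 0.028     ] [ 0.62863527 -0.05852773  0.028     ] 0.1296517593140006
stand [0.62259698 0.00601632 0.028     ] 5.344637087868004
-1 w [ 22.7  23.8  87.5  -0.   68.6 -53.3]
[ 22.7  39.4  97.4  -0.   43.2 -53.3]
-1 s [  -5.7   22.5   89.8   -0.    67.7 -101. ]
[  -5.7   38.7   99.8   -0.    41.5 -101. ]
1 w [ 22.7  23.8  87.5  -0.   68.6 126.7]
[ 22.7  39.4  97.4  -0.   43.2 126.7]
1 s [-5.7 22.5 89.8 -0.  67.7 79. ]
[-5.7 38.7 99.8 -0.  41.5 79. ]
```

```bash
python3 - <<'E'
from h import *
ys=np.radians(5.34);yw=np.arctan2(-.0365,.147);u=lambda y:np.array([np.cos(y),np.sin(y),0])
ims=[]
for nm,p,y in(("s",np.array([.6226,.006,.2])-.06*u(ys),ys),("w",np.array([.525,.264,.2])-.01*u(yw),yw)):
    ctrl.goto(p,R(y));ctrl.sleep(.2);P=wristP();im=ctrl.read_camera("wrist");np.save(f"P_{nm}.npy",P);cv2.imwrite(f"pics/wr_{nm}.png",im);ims.append(im)
print(ctrl.current_t())
E
```

```text
4.2333
```

View pics/wr_s.png

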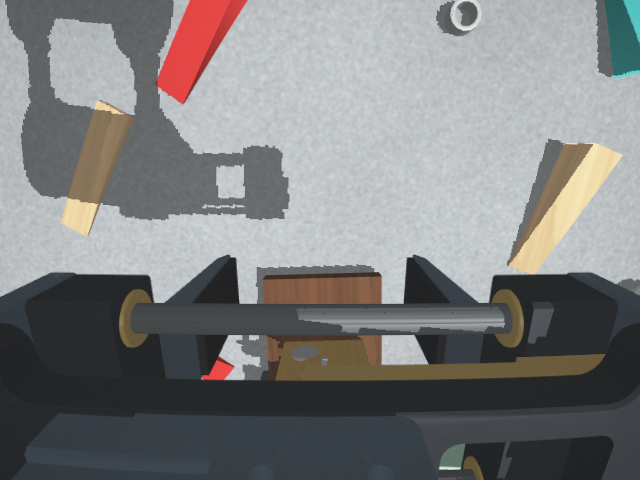

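View pics/wr_w.png

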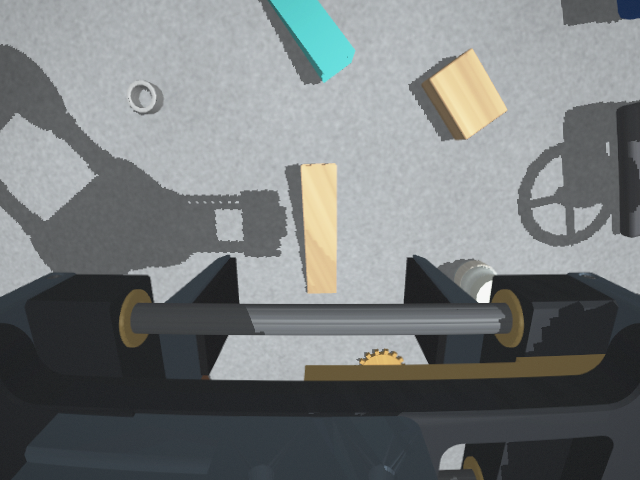

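The wedge is at wrist (302..337,164) for the thick end and (308..337,292) for the thin end. The board's front edge is at (265,278)–(381,273), fully in view.

```bash
cat > meas.py <<'E'
from h import *
im=cv2.imread("pics/wr_w.png");P=np.load("P_w.npy")
m=cv2.inRange(cv2.cvtColor(im,cv2.COLOR_BGR2HSV),(8,50,150),(25,200,255));z=np.zeros_like(m);z[150:300,290:350]=m[150:300,290:350]
c=max(cv2.findContours(z,0,2)[0],key=cv2.contourArea);print(cv2.approxPolyDP(c,3,True)[:,0].tolist())
rows=np.array([(r,)+tuple(np.where(z[r]>0)[0][[0,-1]]) for r in range(168,289)])
L=np.polyfit(rows[:,0],rows[:,1],1);Rr=np.polyfit(rows[:,0],rows[:,2]+1,1)
vs=[r for r in range(480) if z[r].sum()>255*15];v0,v1=vs[0],vs[-1]+1
q=lambda k,v,h:onz("wrist",(np.polyval(k,v)-.5,v-.5),h,P)
A,B,C,D=q(L,v0,.045),q(Rr,v0,.045),q(L,v1,.003),q(Rr,v1,.003)
tk=(A+B)/2;tn=(C+D)/2;d=(tn-tk)[:2]
print("widths",np.linalg.norm(A-B),np.linalg.norm(C-D),"len",np.linalg.norm(d),"thick",tk,"thin",tn,"yaw",np.degrees(np.arctan2(d[1],d[0])))
im=cv2.imread("pics/wr_s.png");P=np.load("P_s.npy")
h=cv2.cvtColor(im,cv2.COLOR_BGR2HSV)
for x in(290,350): print([tuple(h[r,x].tolist()) for r in range(264,284,1)])
m=cv2.inRange(h,(0,60,20),(25,255,200));pts=[]
m2=cv2.inRange(h,(0,60,75),(25,255,200))
f,g=[],[]
for x in range(270,377):
    r=np.where(m[255:300,x]>0)[0];f.append((x,255+r[0]))
    r=np.where(m2[255:300,x]>0)[0];g.append((x,255+r[0]))
for nm,s,hh in(("lower",f,.010),("upper",g,.028)):
    k=np.polyfit(*np.array(s).T,1);xs=np.where(m[int(np.polyval(k,320))+4,240:400]>0)[0]+240
    a=onz("wrist",(xs[0]-.5,np.polyval(k,xs[0])-.5),hh,P);b=onz("wrist",(xs[-1]+.5,np.polyval(k,xs[-1])-.5),hh,P)
    e=(a-b) if a[1]<b[1] else b-a
    print(nm,k,xs[[0,-1]],a,b,"w",np.linalg.norm(a-b),"mid",(a+b)/2,"yaw",np.degrees(np.arctan2(-(e if e[1]>0 else -e)[0],abs(e[1]))))
E
python3 meas.py
```

```text
[[334, 163], [301, 165], [307, 292], [335, 292]]
widths 0.03505615213734119 0.03374488087877594 len 0.15112585520790378 thick [0.45836237 0.27724678 0.045     ] thin [0.60559071 0.24314635 0.003     ] yaw -13.04066882723916
[(107, 11, 204), (103, 9, 205), (103, 10, 171), (105, 9, 113), (98, 9, 111), (98, 9, 111), (102, 12, 110), (110, 7, 110), (105, 9, 109), (105, 9, 109), (12, 31, 83), (11, 88, 64), (10, 100, 61), (10, 95, 62), (10, 95, 62), (11, 120, 130), (11, 122, 130), (11, 120, 132), (11, 117, 131), (11, 119, 131)]
[(94, 9, 199), (102, 11, 113), (98, 10, 107), (105, 10, 107), (96, 12, 108), (98, 9, 108), (90, 7, 108), (105, 9, 109), (102, 12, 110), (11, 86, 62), (9, 99, 59), (10, 96, 61), (12, 98, 60), (11, 114, 116), (11, 119, 133), (11, 120, 134), (11, 121, 133), (11, 121, 133), (12, 119, 133), (11, 120, 134)]
lower [-2.48437469e-02  2.82052568e+02] [264 380] [ 0.63642076 -0.05839859  0.01      ] [0.62050607 0.07452474 0.01      ] w 0.13387266488639965 mid [0.62846341 0.00806308 0.01      ] yaw 6.827428224961707
upper [-2.94774584e-02  2.87259537e+02] [263 380] [ 0.63394048 -0.05663978  0.028     ] [0.61799738 0.07108006 0.028     ] w 0.1287110663692848 mid [0.62596893 0.00722014 0.028     ] yaw 7.115352706921853
```

Sizes agree: wedge 34–35 wide and 151 long, board edge 129 wide. Now grasp, lift, carry to the front of the stand and check.

```bash
python3 - <<'E'
from h import *
u=lambda y:np.array([np.cos(y),np.sin(y),0])
yw=np.radians(-13.04);ys=np.radians(6.9)
g=np.array([.5320,.2602,0])-.045*u(yw)
ctrl.goto(g+[0,0,.08],R(yw)); print("c",ctrl.move_l(g+[0,0,.005],vel=.08,contact_N=8))
z0=ctrl.current_tool_pos()[2]
ctrl.command_gripper(0.0);print("w",ctrl.current_grip_width()*91,ctrl.current_grasp_force(),z0,ctrl.current_contact_force())
ctrl.move_l(g+[0,0,.055],vel=.1)
p=np.array([.6260,.0072,0])-.150*u(ys)
ctrl.goto(p+[0,0,.055],R(ys)); ctrl.move_l(p+[0,0,.012],vel=.1);ctrl.sleep(.2)
print(ctrl.current_tool_pos(),ctrl.current_contact_force())
np.save("P_c.npy",wristP());cv2.imwrite("pics/wr_c.png",ctrl.read_camera("wrist"));s=ctrl.read_camera("side");t=ctrl.read_camera("top")
cv2.imwrite("pics/c2.png",np.hstack([cv2.resize(s[200:320,280:440],(400,300)),cv2.resize(t[135:285,280:480],(400,300))]))
cv2.imwrite("pics/top1.png",t);cv2.imwrite("pics/side1.png",s)
print(ctrl.current_t())
E
```

```text
c False
w 33.89942576489136 29.977963864803314 0.005423087446052716 [ 0.06948437  0.09099318 -0.52383015]
[ 0.47750439 -0.01080645  0.01255472] [ 0.58947163 -0.31721564 -1.02530105]
9.4583
```

View pics/wr_c.png

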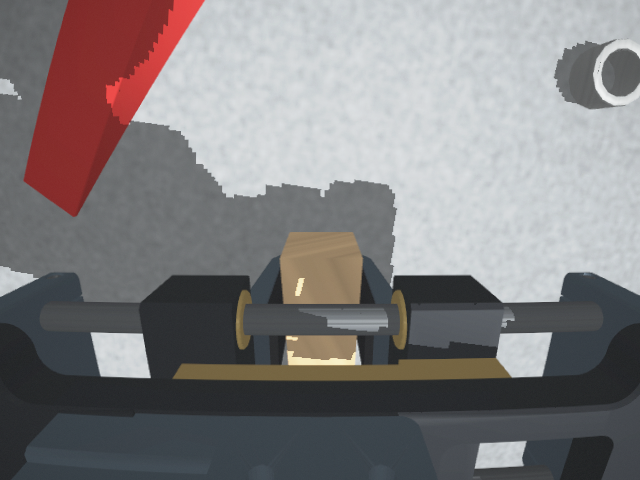

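View pics/c2.png

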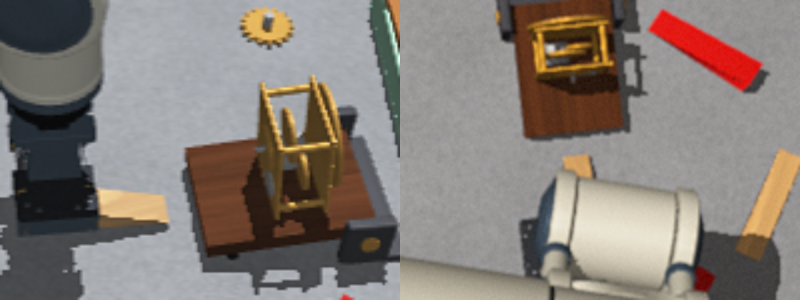

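The wedge is held squarely (33.9 mm) and on line: in the top view its tip is at (368,212) and the board's mid-edge at (367,201). Next, lower it to the bench and push.

```bash
python3 - <<'E'
from h import *
u=lambda y:np.array([np.cos(y),np.sin(y),0])
ys=np.radians(6.9);m=np.array([.6260,.0072,0])
p=m-.150*u(ys)
print(ctrl.move_l(p+[0,0,.003],vel=.03,contact_N=3));z=ctrl.current_tool_pos()[2];print("z",z)
print(ctrl.move_l(m-.040*u(ys)+[0,0,z],vel=.05,contact_N=30))
ctrl.sleep(.3)
print(ctrl.current_tool_pos(),m-.04*u(ys),ctrl.current_contact_force(),ctrl.current_t())
s=ctrl.read_camera("side");t=ctrl.read_camera("top");cv2.imwrite("pics/top2.png",t);cv2.imwrite("pics/side2.png",s)
s0=cv2.imread("pics/side0.png")
c=lambda i:cv2.resize(i[225:320,330:440],(400,345),interpolation=cv2.INTER_CUBIC)
cv2.imwrite("pics/c3.png",np.hstack([c(s0),c(s)]))
E
```

```text
True
z 0.004172609275983771
False
[0.58486716 0.00252728 0.00405609] [0.58628971 0.00239453 0.        ] [-9.45093506 -1.02299325  9.36873092] 12.4167
```

View pics/c3.png

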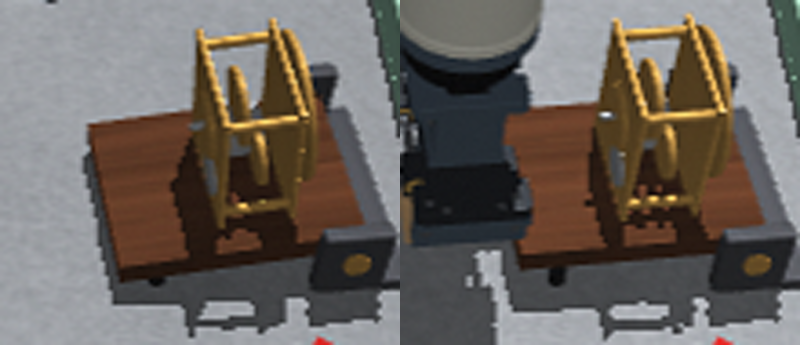

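The wedge is in and the board is raised, but the tilt needs a number. I'll track the tops of the brass posts from the starting pictures and solve for the tilt.

```bash
cat > tilt.py <<'E'
from h import *
import sys
from scipy.optimize import least_squares
ys=np.radians(6.9);u=np.array([np.cos(ys),np.sin(ys),0]);H=np.array([.6260,.0072,.035])+.16*u
ax=np.array([-u[1],u[0],0])
def proj(n,X):
    p=ctrl.camera_params(n);c=np.linalg.inv(p["pose"]);q=c[:3,:3]@X+c[:3,3]
    K=np.array([[p["fx"],0,p["cx"]],[0,p["fy"],p["cy"]],[0,0,1]])
    return cv2.projectPoints(np.array([[q[0],-q[1],-q[2]]]),np.zeros(3),np.zeros(3),K,np.array(p["D"]))[0][0,0]
def tilt(suffix):
    pts={"side":[(385,234.6),(391.9,260),(405.3,234)],"top":[(348.4,173.5),(385,169)]}
    tri=[]
    for a,b in zip(pts["side"],pts["top"]):
        o,d=ray("side",a);o2,d2=ray("top",b);s=np.linalg.lstsq(np.c_[d,-d2],o2-o,rcond=None)[0]
        tri.append((o+d*s[0]+o2+d2*s[1])/2);print("tri",tri[-1],"gap",np.linalg.norm(o+d*s[0]-o2-d2*s[1]))
    for n in("side","top"):
        g0=cv2.imread(f"pics/{n}0.png",0);g1=cv2.imread(f"pics/{n}{suffix}.png",0)
        for X in tri:
            X0=proj(n,X);x,y=int(X0[0])-9,int(X0[1])-9
            T=cv2.resize(g0[y:y+18,x:x+18],None,fx=8,fy=8,interpolation=cv2.INTER_CUBIC)
            S=cv2.resize(g1[y-14:y+32,x-14:x+32],None,fx=8,fy=8,interpolation=cv2.INTER_CUBIC)
            r=cv2.matchTemplate(S,T,cv2.TM_CCOEFF_NORMED);_,v,_,l=cv2.minMaxLoc(r)
            sh=np.array(l)/8-14
            f=lambda a:proj(n,H+cv2.Rodrigues(ax*a)[0]@(X-H))-X0
            e=least_squares(lambda a:f(a[0])-sh,[.05]).x[0]
            print(n,"match %.2f"%v,"shift",sh,"level predicts",np.round(f(.1),2),"tilt %.4f"%(e-.1))
tilt(sys.argv[1])
E
python3 tilt.py 2
```

```text
tri [0.68133375 0.06034526 0.13473258] gap 0.009733453413010998
tri [ 0.69035086 -0.0282371   0.14194602] gap 0.005786528538377739
side match 0.88 shift [ 4.5 -2.5] level predicts [ 4.65 -2.88] tilt -0.0058
side match 0.70 shift [ 4.375 -2.625] level predicts [ 5.28 -2.98] tilt -0.0157
top match 0.50 shift [-0.75  -6.125] level predicts [-0.29 -4.96] tilt 0.0230
top match 0.84 shift [ 0.   -4.75] level predicts [-0.09 -5.31] tilt -0.0102
```

```bash
python3 - <<'E'
from h import *
u=lambda y:np.array([np.cos(y),np.sin(y),0])
ys=np.radians(6.9);m=np.array([.6260,.0072,0])
z=.0042
ctrl.move_l(m-.0363*u(ys)+[0,0,z],vel=.03,contact_N=30);ctrl.sleep(.3)
p=ctrl.current_tool_pos();print("dist",(m-p)@u(ys),p,ctrl.current_contact_force())
ctrl.command_gripper(.75)
print("opened",(m-ctrl.current_tool_pos())@u(ys))
q=ctrl.current_tool_pos().copy();q[2]+=.07;ctrl.move_l(q,vel=.12)
ctrl.goto(m-.10*u(ys)+[0,0,.2],R(ys));ctrl.sleep(.3)
np.save("P_s3.npy",wristP());cv2.imwrite("pics/wr_s3.png",ctrl.read_camera("wrist"))
for n in("side","top"):cv2.imwrite(f"pics/{n}3.png",ctrl.read_camera(n))
print(ctrl.current_t())
E
python3 tilt.py 3
```

```text
dist 0.036931079831484706 [0.58930885 0.00299087 0.00406543] [-4.94016207 -0.47548215  3.52028532]
opened 0.036280879772294064
15.5833
tri [0.68133375 0.06034526 0.13473258] gap 0.009733453413010998
tri [ 0.69035086 -0.0282371   0.14194602] gap 0.005786528538377739
side match 0.87 shift [ 4.875 -2.75 ] level predicts [ 4.65 -2.88] tilt 0.0024
side match 0.66 shift [ 4.75  -2.875] level predicts [ 5.28 -2.98] tilt -0.0084
top match 0.86 shift [-0.5  -5.25] level predicts [-0.29 -4.96] tilt 0.0059
top match 0.82 shift [ 0.    -5.375] level predicts [-0.09 -5.31] tilt 0.0012
```

View pics/wr_s3.png

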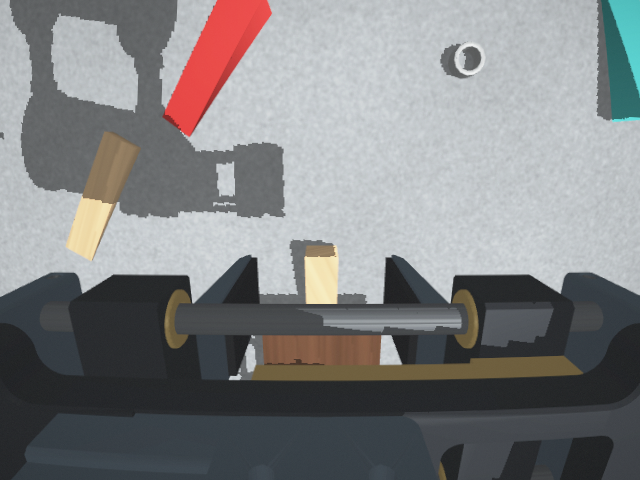

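The wedge (305..337, 244) stands mid-board, but the edge is hidden behind the gripper rod. One more view from the earlier standoff gives the distance from the thick end to the edge, which should be 68 mm.

```bash
python3 - <<'E'
from h import *
ys=np.radians(6.9);U=np.array([np.cos(ys),np.sin(ys),0]);m=np.array([.6260,.0072,0])
ctrl.goto(m-.055*U+[0,0,.2],R(ys));ctrl.sleep(.3);P=wristP();im=ctrl.read_camera("wrist");np.save("P_s4.npy",P);cv2.imwrite("pics/wr_s4.png",im)
cv2.imwrite("pics/c4.png",cv2.resize(im[180:310,240:410],(680,520),interpolation=cv2.INTER_CUBIC))
h=cv2.cvtColor(im,cv2.COLOR_BGR2HSV)
w=cv2.inRange(h,(8,40,150),(25,200,255));w[:150]=0;w[302:]=0;w[:,:280]=0;w[:,360:]=0
c=max(cv2.findContours(w,0,2)[0],key=cv2.contourArea);print(cv2.approxPolyDP(c,2.5,True)[:,0].tolist())
m2=cv2.inRange(h,(0,60,95),(14,255,200))
g=[]
for x in list(range(272,300))+list(range(345,374)):
    r=np.where(m2[255:303,x]>0)[0]
    if len(r):g.append((x,255+r[0]))
k=np.polyfit(*np.array(g).T,1);print("edge",k,np.polyval(k,[272,372]),[int(b) for a,b in g][::5])
xs=np.where(m2[290,240:410]>0)[0]+240;print(xs[[0,-1]])
a=onz("wrist",(xs[0]-.5,np.polyval(k,xs[0])-.5),.044,P);b=onz("wrist",(xs[-1]+.5,np.polyval(k,xs[-1])-.5),.044,P)
print("edge w",np.linalg.norm(a-b),"mid",(a+b)/2,"yaw",np.degrees(np.arctan2((a-b)[0]*(1 if a[1]<b[1] else -1),abs((a-b)[1]))))
print(ctrl.current_t())
E
```

```text
[[336, 206], [304, 213], [307, 269], [337, 268]]
edge [-1.63831704e-16  2.77000000e+02] [277. 277.] [277, 277, 277, 277, 277, 277, 277, 277, 277, 277, 277, 277]
[260 383]
edge w 0.12885050763894676 mid [0.62656201 0.00783506 0.044     ] yaw 6.842996103858344
16.2333
```

View pics/c4.png

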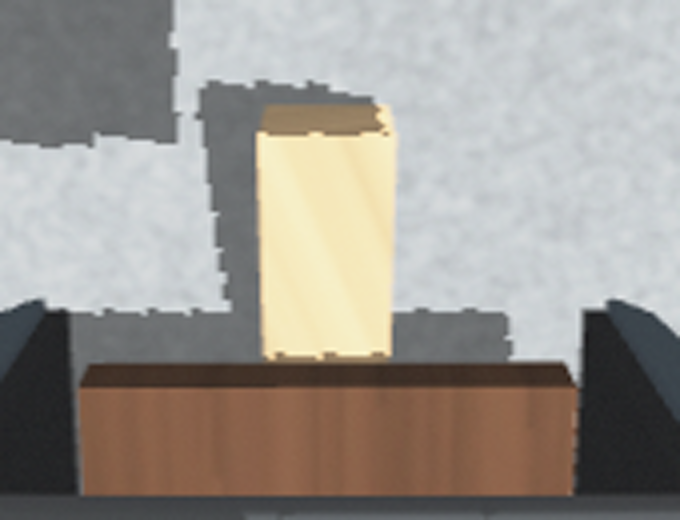

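```bash
python3 - <<'E'
from h import *
ys=np.radians(6.9);U=np.array([np.cos(ys),np.sin(ys),0]);V=np.array([-U[1],U[0],0])
P=np.load("P_s4.npy")
for nm,v,z in(("face foot",206.0,0),("thick top",213.0,.045),("edge top",276.5,.044),("edge low",270.7,.026),("wedge at edge",269.5,.026)):
    X=onz("wrist",(321.5,v-.0),z,P);print(nm,X,"along",X@U*1e3)
for q in((304.3,213),(338.7,213)):print(onz("wrist",q,.045,P)@V)
print(onz("wrist",(259.5,276.5),.044,P)@V,onz("wrist",(383.5,276.5),.044,P)@V)
E
```

```text
face foot [ 5.60511457e-01 -5.95448328e-05  0.00000000e+00] along 556.444710635958
thick top [ 5.59956855e-01 -1.78585138e-04  4.50000000e-02] along 555.8798243451959
edge top [0.62647086 0.00782441 0.044     ] along 622.8735421672673
edge low [0.62678814 0.00788334 0.026     ] along 623.19560591119
wedge at edge [0.62541023 0.00771756 0.026     ] along 621.8077616773745
-0.08434930813087764
-0.050548201060296394
-0.13192008696766294 -0.003069643099230237
```

Thick end to edge measures 67 mm against 68 mm, so the board is within about 0.002 rad of level. The wedge is centred to under 1 mm, square, and its foot is on the bench. The arm is clear, so I'm handing in.

```bash
python3 -c "
from bench import ctrl
print(ctrl.sign_off(),ctrl.current_t())"
```

```text
the job is handed in; nothing more can be done
the job is handed in; nothing more can be done
```

The tall wedge is in place under the middle of the board's front edge, square to it and flat on the bench; the board measures level to within about 0.002 rad, the slim wedge was not touched, and the job was handed in at about 16 s.

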